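# Square up a round glass plate against the light pad's guide

### The arm

A 6-joint arm with a two-finger parallel gripper is mounted at the origin on the work surface. World frame = base frame: x ahead of the robot, y to its left, z up, the work surface at z = 0. Lengths are in m, angles in rad, forces in N, time in s.
With the tool pointing down it reaches from about 0.225 to 0.875 m from the base axis. Payload 3.4 kg.
Tool frame: the origin (TCP) lies on the centre line of the jaws, within the pads' length; the fingertips stand 17 mm ahead of it and the grasp point (between the pads) lies 2 mm behind it (manip.finger_overhang is the distance from the TCP to the fingertips, in m); y points along the fingers, x is the direction in which the jaws open and shut, and the axes are right-handed (so a half turn about y gives the same grasp; the last joint's range is limited). The gripper opens to 85 mm and grips with 20 to 120 N. Pads are 22 mm wide; open, the fingers measure 114 mm over their backs; the gripper's body (76 mm by 85 mm) begins 54 mm behind the grasp point. The pads swing forward as they close: fully open they stand 13 mm farther back than shut.
Start: joints at [-1.441, 0.276, 1.505, -0, 1.361, -0.121], TCP at [0.143, -0.557, 0.248] pointing down, gripper open.
Joint ranges: [-2.89, 2.89], [-0.75, 2.08], [0.22, 2.7], [-1.18, 4.32], [0.11, 2.71], [-2.7, 2.7]. Speed limits (rad/s): [2.57, 2.57, 3.14, 3.14, 3.14, 3.14].

### API

Orientations are given as a unit quaternion [w, x, y, z].
In Python, from rig import manip gives the robot as it stands.
- The arm moves only by the tool arm_command, never from a script. Its argument "commands" is a list of rows, each a list of 3 entries, a list of its own where there are three numbers: the finger opening in cm, from 0 to 8.54, then the shift along the world's x, y, z in cm, then the turn about the world's z in rad. A call has 1 to 12 rows; each row shifts and turns the commanded pose from where the row before left it; what a row does not reach is not made up. A row lasts 1/10 s, in which the tool goes at most 50 mm and 8.59 degrees, less where a joint would pass 70% of its speed; a pose out of reach is approached as far as the arm can. A call with a gripper value outside its range is refused whole. The fingers move at their own pace and stop on an object; "grip_force" is the grip in N (left out, the last holds). Time passes only in rows, so rows that do not move let the fingers close. It gives the time, the measured TCP pose, the force and the opening at its end, in the units of the state.
- manip.get_state(): the state, without advancing time (a new reading comes with each control period).
- manip.get_image(name): name is "scene" or "top" or "wrist"; returns a dict with "pixels" (420x560x3 uint8, red, green, blue), "range_z" (420x560 float32, m along the optical axis (not along the pixel's ray), 0 where there is no reading), "intrinsics" (3x3 intrinsics, pixels), "k1" (the pictures are not rectified: a ray, as slopes to the right and down, at radius r is drawn at 1 + k1 r^2 times it, then the intrinsics apply), "R" (3x3) and "t" (3): a world point X has camera coordinates R X + t. Camera axes: x right, y down, z forward; pixel columns grow to the right and rows downward; lengths in m; the calibration is good to about 2 mm. A picture is of the moment at which its call begins.
- manip.sign_off(): hands the job in, once; it reports no verdict.
The state is a dict: "clock": time; "qpos": joint angles; "qd": joint speeds; "effort": joint torques, N m; "position": TCP position; "ee_rot": TCP orientation; "contact_force": force on the tool from outside, world axes, zero at the start; "moment": the same for the moment, N m; "width": finger opening in m.
Only numpy, scipy, OpenCV 4.12 (cv2) and the standard library are available. Lean on these libraries where they do the work, as an engineer would, in place of code of your own. Each camera call takes 0.05 s, during which the arm holds its last target.

### The job

The round glass plate on the light pad has to be squared up for copying: slide and turn it gently until its flat edge lies flush along the long bar of the dark metal guide and its round edge touches the guide's short leg, and leave it lying there. It is glass, so keep the pressure light, do not ram it into the guide, and leave everything else on the table where it is.

Things in the scene. Friction and masses are not known exactly. Their poses are not given: they have to be found in the camera images.
- plate_center (a point): centre, half-way up, of the loose round plate: glass in a black metal mount, level top, 120 mm across, 8 mm high, 0.2 to 0.3 kg. One side is cut flat: 72 mm long, 48 mm from the centre, on the -y side of this frame; x runs along the flat, z is up. Too wide to grip: move it with fingertips pressed lightly on its top, or nudge its edge. Over 15 N from the fingers cracks it
- plate_flat_a (a point): a point on the plate's flat edge, half-way up, 30 mm from the middle of the flat towards -x of the plate's frame. The plate slides on the pad at 0.1 to 0.15 of the load on it (a push of 0.2 to 0.4 N moves it when nothing presses); fingertips grip its top much better than that
- plate_flat_b (a point): a point on the plate's flat edge, half-way up, 30 mm from the middle of the flat towards +x of the plate's frame
- guide_corner (a point): inner corner of the dark L-shaped metal guide on the light pad, at the level of the pad's top. x runs along the inner face of the long bar (278 mm), y along the inner face of the short leg (96 mm). Both are 22 mm wide, 6 mm high. Plate home: its centre at x 60, y 48 mm here, its x axis along this x, the flat facing the long bar. Over 15 N of plate against guide cracks it
- light_pad: slim light pad, 370 x 490 x 14 mm, fixed to the table at its drawn place; origin under its centre, the guide along its far side. Its top, 14 mm above the table, is a white acrylic window that everything on it lies on; the window gives about 1 mm under 8 N and springs back
- loupe_mid (a point): bystander: round black magnifier, 44 mm across and 50 mm high, standing on the light pad; point half-way up
- square_plate_mid (a point): bystander: square-cornered glass negative in a black frame, 90 x 120 x 5 mm, lying on the light pad; point at its centre
- grey_scale_mid (a point): bystander: grey step scale, a strip 24 x 100 x 5 mm lying on the light pad near the long bar's free end; point at its centre
- dish: bystander: white porcelain dish, 110 mm across and 35 mm high, on the table to the left of the pad; origin under its centre
- brush: bystander: soft dusting brush, 170 mm long, on the table to the left of the pad
- blower: bystander: rubber dust blower, 60 mm across and 105 mm high, on the table to the right of the pad; origin under its centre
- plate_box: bystander: open cardboard box of filed plates, 220 x 150 x 65 mm, on the table to the right of the pad; origin under its centre
Not all that is in view belongs to the job. What is shaped like the part that bears plate_center but blue is not meant.

How it is judged:
By the outcome, as a careful person would: the job done as asked, in the order asked, and still so for the second after the job is handed in, with the robot touching nothing.
It also fails if it takes over 72 s, if anything falls off the work surface, if the arm or the gripper's body presses on something with over 40 N, if the wrist force passes 120 N, or if a joint passes its speed limit or range.

## Working session

There is one attempt and no reset: what is moved stays moved. The work goes in short steps, Python scripts to look and compute and a tool call to move; the robot and the scene stay as the last step left them, time stands still between calls to the robot, and variables do not carry over. Pictures are saved under pics/ and viewed, and the job is handed in when it is done.

Besides the shell and the picture viewer there is one more tool, called as name([rows], argument=value, ...), one row to a line, values as JSON. arm_command: Moves the arm, as the interface text tells. Its arguments: {"type":"object","properties":{"commands":{"type":"array"},"grip_force":{"type":"number"}},"required":["commands"]}

```bash
ls; mkdir -p pics; python3 - <<'E'
from rig import manip
import cv2
print(manip.get_state(), manip.finger_overhang)
for n in("scene","top","wrist"):
    im=manip.get_image(n); cv2.imwrite(f"pics/{n}0.png",im["pixels"][:,:,::-1]); print(n,im["intrinsics"],im["k1"],im["R"],im["t"])
E
```

```text
pics
{'clock': 0.0, 'qpos': array([-1.44096925e+00,  2.76583207e-01,  1.50615440e+00,  1.50184703e-05,
        1.36071713e+00, -1.21020337e-01]), 'qd': array([-3.56720144e-06,  1.49145592e-03, -1.01793506e-03,  1.04466806e-03,
       -7.52616202e-04,  4.13819034e-05]), 'effort': array([ 1.78496786e-03, -4.16763926e+01, -2.45802963e+01, -4.95109873e-07,
        1.10570889e-02, -1.59130019e-05]), 'position': array([ 0.14265064, -0.55649265,  0.24743795]), 'ee_rot': array([ 0.55908617, -0.55815186,  0.43398942, -0.43306159]), 'contact_force': array([ 0.51476235, -0.17842975, -0.84417496]), 'moment': array([0.03948073, 0.00673095, 0.01072385]), 'width': 0.08537016250294854} 0.017
scene [[477.69818448   0.         277.12465517]
 [  0.         477.69818448 215.46008083]
 [  0.           0.           1.        ]] -0.14488162324069354 [[-0.48882897  0.87226437  0.0141814 ]
 [ 0.49500462  0.29071977 -0.8188116 ]
 [-0.71834299 -0.39323897 -0.57388714]] [ 0.25475007 -0.19528258  1.73306688]
top [[460.2138815    0.         278.02949062]
 [  0.         460.2138815  206.36967226]
 [  0.           0.           1.        ]] -0.04381462339952162 [[ 0.02729315 -0.99961238 -0.00549357]
 [-0.99185516 -0.02639655 -0.12460561]
 [ 0.1244123   0.00884971 -0.99219114]] [-0.02477334  0.54170803  1.24664338]
wrist [[339.02357705   0.         275.1297514 ]
 [  0.         339.02357705 210.45288054]
 [  0.           0.           1.        ]] -0.060289329804546994 [[ 2.48463234e-01 -9.68641297e-01 -2.43057336e-04]
 [-9.22777603e-01 -2.36775160e-01  3.04004967e-01]
 [-2.94529315e-01 -7.53097694e-02 -9.52670416e-01]] [-0.57466623 -0.03991254  0.37953396]
```

View pics/scene0.png

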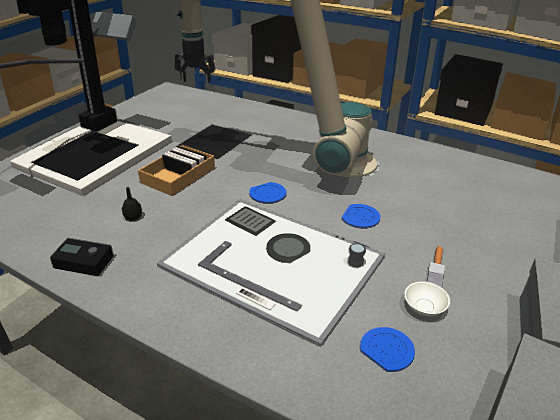

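View pics/top0.png

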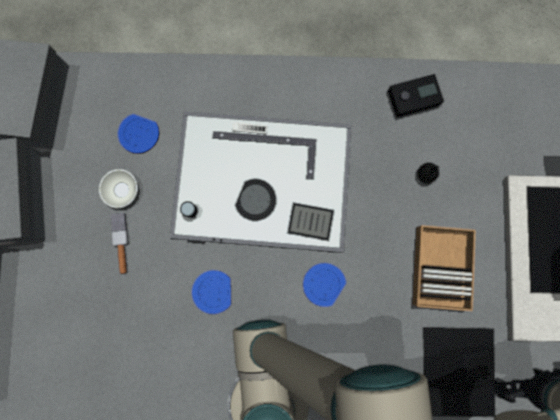

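View pics/wrist0.png

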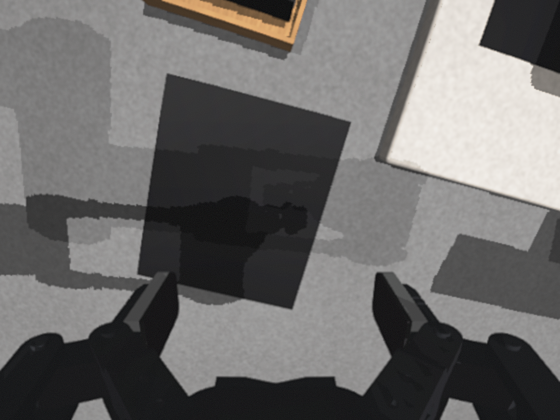

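The top view shows the dark round plate on the pad at (256,200) and the guide with its long bar from (215,135) to (315,142) and its leg down to (310,178). Lookalikes are the blue discs at (138,134), (212,292) and (324,285), plus the loupe at (188,209) and the square negative at (311,221). I choose (256,200), the only dark one with a flat. Next I check it in a close crop and measure.

```bash
cat > h.py <<'E'
import numpy as np, cv2
from rig import manip
def undist(im,uv):
    K=im["intrinsics"]; uv=np.asarray(uv,float).reshape(-1,1,2)
    return cv2.undistortPoints(uv,K,np.array([im["k1"],0,0,0,0.]),None,None,None) [:,0] if False else cv2.undistortPoints(uv,K,np.array([im["k1"],0,0,0,0.]))[:,0]
def cast(im,uv,z):
    s=undist(im,uv); d=np.c_[s,np.ones(len(s))]@im["R"]; c=-im["R"].T@im["t"]
    return c+d*((z-c[2])/d[:,2])[:,None]
def proj(im,X):
    X=np.asarray(X,float).reshape(-1,3); rv=cv2.Rodrigues(im["R"])[0]
    return cv2.projectPoints(X,rv,im["t"],im["intrinsics"],np.array([im["k1"],0,0,0,0.]))[0][:,0]
def rect(im,x0,x1,y0,y1,z,s=2000):
    # orthorectify plane z ; rows: x decreasing down(=far at top), cols: y decreasing to right
    h=int((x1-x0)*s);w=int((y0-y1)*-s) if y1>y0 else int((y0-y1)*s)
    ys,xs=np.meshgrid(np.linspace(max(y0,y1),min(y0,y1),w),np.linspace(x1,x0,h))
    uv=proj(im,np.c_[xs.ravel(),ys.ravel(),np.full(xs.size,z)]).astype(np.float32).reshape(h,w,2)
    return cv2.remap(im["pixels"],uv[...,0],uv[...,1],cv2.INTER_LINEAR)
E
python3 - <<'E'
from h import *
im=manip.get_image("top")
p=im["pixels"][105:260,160:360]
cv2.imwrite("pics/topcrop.png",cv2.resize(p,None,fx=4,fy=4,interpolation=cv2.INTER_CUBIC)[:,:,::-1])
print(cast(im,[(256,200),(315,142),(186,115),(348,127),(341,250),(175,238)],.014))
im=manip.get_image("scene")
p=im["pixels"][190:350,150:390]
cv2.imwrite("pics/scenecrop.png",cv2.resize(p,None,fx=3.3,fy=3.3,interpolation=cv2.INTER_CUBIC)[:,:,::-1])
print(cast(im,[(289,248),(214,261)],.014))
E
```

```text
[[ 0.56117562  0.05286701  0.014     ]
 [ 0.73415338 -0.11126708  0.014     ]
 [ 0.80556784  0.26520378  0.014     ]
 [ 0.78135396 -0.20600462  0.014     ]
 [ 0.42654095 -0.1892041   0.014     ]
 [ 0.44735603  0.27715565  0.014     ]]
[[ 0.56154635  0.05944369  0.014     ]
 [ 0.70902618 -0.08490337  0.014     ]]
```

View pics/topcrop.png

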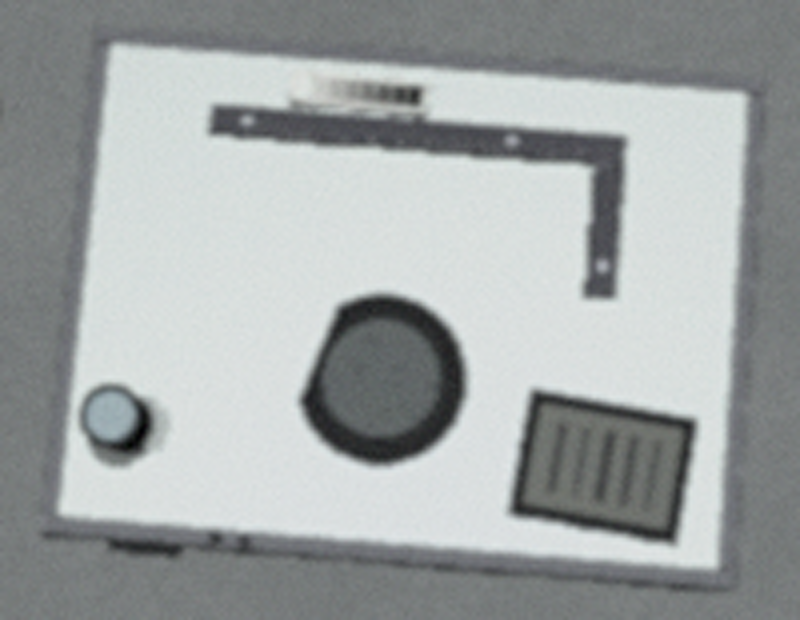

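View pics/scenecrop.png

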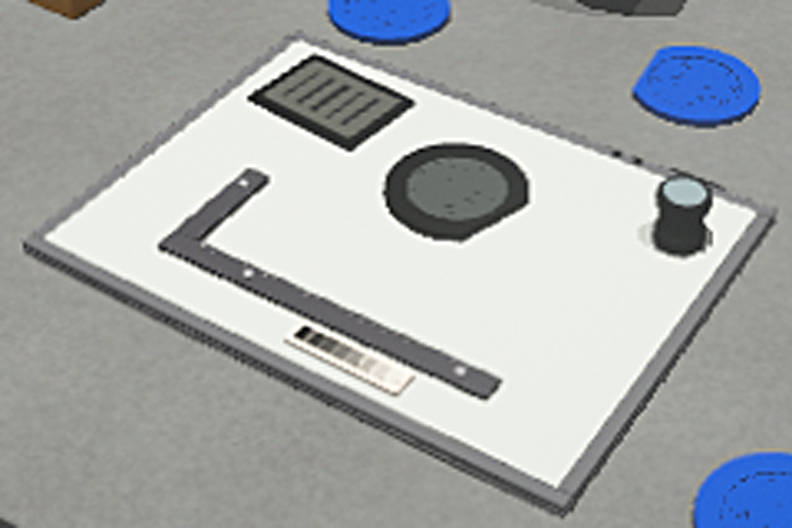

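The crops confirm it: the plate is dark, with its flat facing left and slightly up. It has to turn about -65°. Now the numbers.

```bash
cat >> h.py <<'E'
def plate(im,roi,zt=.022,thr=75,show=None,zs=None):
    """roi u0,v0,u1,v1 ; dark blob nearest circle of r 60; returns centre, flat normal angle"""
    g=cv2.cvtColor(im["pixels"],cv2.COLOR_RGB2GRAY); u0,v0,u1,v1=roi
    s=4; c=cv2.resize(g[v0:v1,u0:u1],None,fx=s,fy=s,interpolation=cv2.INTER_CUBIC)
    m=(c<thr).astype(np.uint8); cs,_=cv2.findContours(m,cv2.RETR_EXTERNAL,cv2.CHAIN_APPROX_NONE)
    cc=max(cs,key=cv2.contourArea)[:,0].astype(float); uv=(cc+.5)/s-.5+[u0,v0]
    return cast(im,uv,zt)[:,:2],uv
def fitplate(P):
    # robust: circle fit on the non-flat points, then line fit on flat
    c=P.mean(0); keep=np.ones(len(P),bool)
    for _ in range(15):
        Q=P[keep]; A=np.c_[2*Q,np.ones(len(Q))]; x=np.linalg.lstsq(A,(Q**2).sum(1),rcond=None)[0]
        c=x[:2]; r=np.sqrt(x[2]+c@c); d=np.linalg.norm(P-c,axis=1); keep=np.abs(d-r)<.0018
    fl=(d<r-.003)
    a=np.arctan2(*(P[fl]-c).mean(0)[::-1]); F=P[fl]
    vx,vy,x0,y0=cv2.fitLine(F.astype(np.float32),cv2.DIST_HUBER,0,.001,.001)[:,0]
    n=np.array([-vy,vx]); dist=n@(np.array([x0,y0])-c)
    if dist<0:n=-n;dist=-dist
    return c,r,np.degrees(np.arctan2(n[1],n[0])),dist
E
python3 - <<'E'
from h import *
for n,roi,thr in(("top",(225,170,285,230),110),("scene",(258,225,320,270),110)):
    im=manip.get_image(n); print(n,"cam",-im["R"].T@im["t"])
    for zt in(.014,.018,.022):
        P,uv=plate(im,roi,zt,thr); print(zt,fitplate(P),len(P))
    print("px c",uv.mean(0), "range",np.median(im["range_z"][int(uv.mean(0)[1])-3:int(uv.mean(0)[1])+3,int(uv.mean(0)[0])-3:int(uv.mean(0)[0])+3]))
    u,v=uv.mean(0); s=undist(im,[(u,v)])[0]
    z=np.median(im["range_z"][int(v)-3:int(v)+4,int(u)-3:int(u)+4]); print("range pt",im["R"].T@(np.r_[s,1]*z-im["t"]))
im=manip.get_image("top")
# guide : inner faces. gray mask
g=cv2.cvtColor(im["pixels"],cv2.COLOR_RGB2GRAY)
u0,v0,u1,v1=205,125,325,187;s=4
c=cv2.resize(g[v0:v1,u0:u1],None,fx=s,fy=s,interpolation=cv2.INTER_CUBIC)
def line(pts): return cv2.fitLine(np.float32(pts),cv2.DIST_HUBER,0,.001,.001)[:,0]
# long bar inner face: for each column from below going up find dark
L=[];S=[]
for u in range(222,300):
    col=c[:,int((u-u0)*s)].astype(float); 
    for v in range(int((155-v0)*s),0,-1):
        if col[v]<140: L.append(((u),(v+.5)/s-.5+v0)); break
for vv in range(150,175):
    row=c[int((vv-v0)*s)]
    for k in range(int((290-u0)*s),len(row)):
        if row[k]<140: S.append(((k+.5)/s-.5+u0,vv)); break
for z in(.014,.020):
    l=line(cast(im,L,z)[:,:2]);q=line(cast(im,S,z)[:,:2])
    A=np.array([[l[0],-q[0]],[l[1],-q[1]]]);t=np.linalg.solve(A,q[2:]-l[2:]);k=l[2:]+t[0]*l[:2]
    ex=l[:2]*np.sign(l[1]); ey=q[:2]*-np.sign(q[0]); print(z,"corner",k,"ex",ex,"ey",ey,"dot",ex@ey,"ang ex-90",np.degrees(np.arctan2(-ex[0],ex[1])))
    print("home",k+.06*ex+.048*np.array([-ex[1],ex[0]]))
E
```

```text
top cam [ 0.38287427 -0.02149694  1.30427229]
0.014 (array([0.56316772, 0.05630152]), np.float64(0.05861452976241058), np.float32(69.777336), np.float64(0.04621239886634348)) 464
0.018 (array([0.56260879, 0.05606034]), np.float64(0.05843281763764652), np.float32(69.77701), np.float64(0.04606912668325707)) 464
0.022 (array([0.56204986, 0.05581915]), np.float64(0.05825110551287549), np.float32(69.77713), np.float64(0.04592586156005063)) 464
px c [255.59051724 199.65894397] range 1.2970977
range pt [0.56128221 0.05370634 0.02002746]
scene cam [1.46613145 0.51607254 0.83107245]
0.014 (array([0.55735139, 0.05367002]), np.float64(0.05975945952617289), np.float32(69.519775), np.float64(0.05290516357175689)) 421
0.018 (array([0.56180035, 0.05593373]), np.float64(0.05946690549508146), np.float32(69.52014), np.float64(0.0526461598604719)) 421
0.022 (array([0.56595224, 0.05811611]), np.float64(0.058946355012034185), np.float32(69.10226), np.float64(0.05252591739386443)) 421
px c [287.19091449 247.25207838] range 1.2928762
range pt [0.56742088 0.05684577 0.01964281]
0.014 corner [ 0.7225419  -0.09167023] ex [0.05650545 0.9984023 ] ey [-0.9992557   0.03857453] dot -0.017950494 ang ex-90 -3.2392485
home [ 0.6780089  -0.02905383]
0.02 corner [ 0.72096246 -0.09134385] ex [0.05650545 0.9984023 ] ey [-0.9992558   0.03857312] dot -0.017951902 ang ex-90 -3.2392485
home [ 0.67642945 -0.02872745]
```

arm_command([
  [5,[2.3,3.4,0],0.1],
  [5,[2.3,3.4,0],0.1],
  [5,[2.3,3.4,0],0.1],
  [5,[2.3,3.4,0],0.1],
  [5,[2.3,3.4,0],0.1],
  [5,[2.3,3.4,0],0.1],
  [5,[2.3,3.4,0],0.1],
  [5,[2.3,3.4,0],0.1],
  [5,[2.3,3.4,0],0.1],
  [5,[2.3,3.4,0],0.1],
  [5,[2.3,3.4,0],0.1],
  [5,[2.3,3.4,0],0.1],
], grip_force=20)

```text
clock: 1.6
position: [0.4194, -0.1475, 0.2486]
ee_rot: [-0.706, 0.706, -0.041, 0.041]
contact_force: [0.6, -0.8, 0.0]
width: 0.0502
```

arm_command([
  [5,[2.4,3.4,-0.8],0],
  [5,[2.4,3.4,-0.8],0],
  [5,[2.4,3.4,-0.8],0],
  [5,[2.4,3.4,-0.8],0],
  [5,[2.4,3.4,-0.8],0],
  [5,[2.2,3.3,-0.8],0],
  [5,[0,0,0],0],
  [5,[0,0,0],0],
  [5,[0,0,0],0],
])

```text
clock: 2.5
position: [0.5601, 0.0532, 0.2005]
ee_rot: [-0.706, 0.706, -0.043, 0.042]
contact_force: [0.1, 0.4, -0.3]
width: 0.0497
```

```bash
python3 - <<'E'
from h import *
st=manip.get_state(); print(st["position"],st["contact_force"],st["qpos"],st["clock"])
im=manip.get_image("wrist"); cv2.imwrite("pics/w1.png",im["pixels"][:,:,::-1])
im=manip.get_image("top"); cv2.imwrite("pics/t1.png",im["pixels"][:,:,::-1])
E
```

```text
[0.56012341 0.05320347 0.20047776] [ 0.08214106  0.43912429 -0.34155715] [-2.85329894e-02  2.88482332e-01  1.60942710e+00 -7.24233136e-04
  1.24406924e+00  9.20422834e-02] 2.5
```

View pics/w1.png

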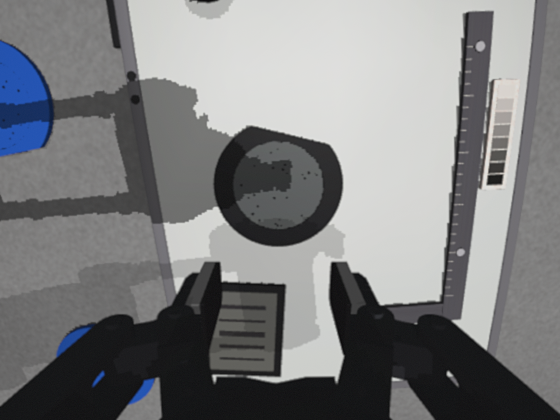

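Wrist view: the plate is at (280,185) with its flat at the top. The long bar runs at right from (480,15) to (455,310), and the leg lies along row 305. I measure both here.

```bash
cat >> h.py <<'E'
def wplate(im,zt=.022,thr=62):
    g=cv2.cvtColor(im["pixels"],cv2.COLOR_RGB2GRAY)
E
python3 - <<'E'
from h import *
im=manip.get_image("wrist"); g=cv2.cvtColor(im["pixels"],cv2.COLOR_RGB2GRAY)
print(g[150,200:260:4],g[185,205:350:6],g[100,440:500:3])
for thr in(60,75,90):
    P,uv=plate(im,(195,110,360,255),.018,thr); print(thr,fitplate(P),uv.min(0),uv.max(0))
P,uv=plate(im,(195,110,360,255),.022,75);print(fitplate(P))
print("cam",-im["R"].T@im["t"])
print(cast(im,[(465,110),(456,230)],.020), cast(im,[(400,304),(430,302)],.02))
E
```

```text
[116 117 117 118 117 118  25  28  27  28  28  28  54 100  99] [113 115  25  24  24  50  34  51  51  51  50  51  51  51  71  96  98  98
  97  98  43  43  45 189 217] [213 213 212 212 212 212 120  33  84  83  84  84  83  83  82 124 116 142
 220 185]
60 (array([0.56233419, 0.05528412]), np.float64(0.059657002933238064), np.float32(69.83679), np.float64(0.047884377676458395)) [213.125 126.125] [340.875 244.875]
75 (array([0.56231886, 0.05529982]), np.float64(0.059917922411377576), np.float32(69.75351), np.float64(0.048131650785478736)) [212.875 125.875] [341.125 245.125]
90 (array([0.56227538, 0.05533071]), np.float64(0.060163383896502935), np.float32(69.84763), np.float64(0.048304564996371306)) [212.375 125.375] [341.375 245.375]
(array([0.56240615, 0.05626513]), np.float64(0.059139436231270305), np.float32(69.783585), np.float64(0.04753756807916715))
cam [0.56926939 0.13008812 0.32680192]
[[ 0.73646296  0.10497001  0.02      ]
 [ 0.73232584 -0.00941221  0.02      ]] [[ 0.67621183 -0.08690883  0.02      ]
 [ 0.70844285 -0.0889039   0.02      ]]
```

arm_command([
  [5,[0.2,0.2,-3.0],0],
  [5,[0,0,-3.0],0],
  [5,[0,0,-3.0],0],
  [5,[0,0,-3.0],0],
  [5,[0,0,-2.0],0],
  [5,[0,0,-1.0],0],
  [5,[0,0,-0.5],0],
  [5,[0,0,0],0],
  [5,[0,0,0],0],
])

```text
clock: 3.55
position: [0.5636, 0.0558, 0.0464]
ee_rot: [0.706, -0.706, 0.042, -0.043]
contact_force: [-0.4, -0.4, 0.3]
width: 0.0503
```

```bash
python3 - <<'E'
from h import *
st=manip.get_state(); print(st["position"],st["contact_force"],st["moment"],st["clock"])
im=manip.get_image("wrist"); cv2.imwrite("pics/w2.png",im["pixels"][:,:,::-1])
E
```

```text
[0.56358734 0.05577433 0.04642731] [-0.43747566 -0.42993665  0.30067948] [-0.02771264 -0.01486553  0.04145229] 3.55
```

View pics/w2.png

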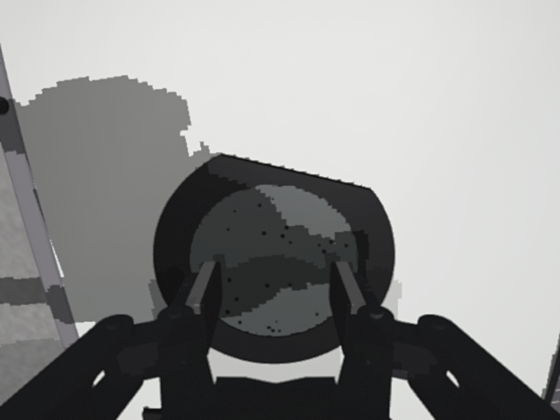

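The fingers straddle the plate centre, about 7 mm above it. Now a slow descent to feel for contact.

arm_command([
  [5,[0,0,-0.3],0],
  [5,[0,0,-0.2],0],
  [5,[0,0,-0.1],0],
  [5,[0,0,0],0],
  [5,[0,0,0],0],
])

```text
clock: 4.1
position: [0.5627, 0.056, 0.0393]
ee_rot: [-0.706, 0.706, -0.042, 0.042]
contact_force: [0.1, -1.6, 0.9]
width: 0.0497
```

arm_command([
  [5,[0,0,-0.05],0],
  [5,[0,0,-0.05],0],
  [5,[0,0,0],0],
])

```text
clock: 4.4
position: [0.5626, 0.0559, 0.0382]
ee_rot: [-0.706, 0.706, -0.042, 0.042]
contact_force: [0.3, -0.6, -0.6]
width: 0.0502
```

arm_command([
  [5,[0,0,-0.05],0],
  [5,[0,0,0],0],
])

```text
clock: 4.6
position: [0.5626, 0.056, 0.0378]
ee_rot: [-0.706, 0.706, -0.042, 0.042]
contact_force: [0.1, -0.3, -0.4]
width: 0.0499
```

arm_command([
  [5,[0,0,-0.05],0],
  [5,[0,0,-0.05],0],
  [5,[0,0,0],0],
])

```text
clock: 4.9
position: [0.5627, 0.056, 0.0368]
ee_rot: [-0.706, 0.706, -0.042, 0.042]
contact_force: [-0.3, 0.2, 0.8]
width: 0.0502
```

arm_command([
  [5,[0,0,-0.05],0],
  [5,[0,0,0],0],
])

```text
clock: 5.1
position: [0.5627, 0.0559, 0.0363]
ee_rot: [-0.706, 0.706, -0.042, 0.042]
contact_force: [-0.6, -1.1, -0.4]
width: 0.0499
```

arm_command([
  [5,[0,0,-0.05],0],
  [5,[0,0,0],0],
])

```text
clock: 5.3
position: [0.5627, 0.056, 0.0358]
ee_rot: [-0.706, 0.706, -0.042, 0.042]
contact_force: [-0.5, 0.4, 0.6]
width: 0.0498
```

arm_command([
  [5,[0,0,-0.05],0],
  [5,[0,0,0],0],
])

```text
clock: 5.5
position: [0.5628, 0.056, 0.0354]
ee_rot: [-0.706, 0.706, -0.042, 0.042]
contact_force: [0.1, 0.4, 0.9]
width: 0.05
```

arm_command([
  [5,[0,0,-0.05],0],
  [5,[0,0,0],0],
])

```text
clock: 5.7
position: [0.5628, 0.056, 0.0351]
ee_rot: [-0.706, 0.706, -0.042, 0.043]
contact_force: [0.1, 0.1, 2.2]
width: 0.0503
```

arm_command([
  [5,[0,0,-0.05],0],
  [5,[0,0,0],0],
])

```text
clock: 5.9
position: [0.5629, 0.056, 0.0348]
ee_rot: [-0.706, 0.706, -0.042, 0.043]
contact_force: [-1.0, -0.4, 5.0]
width: 0.05
```

Contact at TCP z≈0.0355, with about 4–5 N. I test with a small drag and turn.

arm_command([
  [5,[0.2,-0.15,0],-0.04],
  [5,[0.4,-0.3,0],-0.06],
  [5,[0.4,-0.3,0],-0.06],
  [5,[0.4,-0.3,0],-0.06],
  [5,[0.2,-0.15,0],-0.03],
  [5,[0,0,0],0],
])

```text
clock: 6.5
position: [0.5796, 0.0438, 0.0347]
ee_rot: [0.695, -0.695, 0.129, -0.131]
contact_force: [0.7, -0.0, 5.2]
width: 0.0502
```

```bash
python3 - <<'E'
from h import *
st=manip.get_state(); print(st["position"],st["contact_force"],st["moment"],st["clock"])
im=manip.get_image("wrist"); cv2.imwrite("pics/w3.png",im["pixels"][:,:,::-1])
E
```

```text
[0.5796143  0.04375166 0.03474581] [ 0.72613208 -0.0073871   5.2018359 ] [0.01254945 0.03863016 0.00872238] 6.5
```

View pics/w3.png

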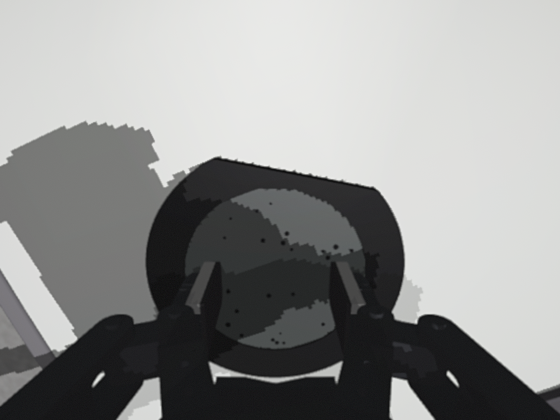

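The plate follows without slip: its flat's corners sit at the same spots, (218,157) and (375,187). I carry on.

arm_command([
  [5,[0.3,-0.2,0],-0.04],
  [5,[0.4,-0.3,0],-0.06],
  [5,[0.4,-0.3,0],-0.06],
  [5,[0.4,-0.3,0],-0.06],
  [5,[0.4,-0.3,0],-0.06],
  [5,[0.4,-0.3,0],-0.06],
  [5,[0.4,-0.3,0],-0.06],
  [5,[0.4,-0.3,0],-0.06],
  [5,[0.4,-0.3,0],-0.06],
  [5,[0.3,-0.2,0],-0.04],
  [5,[0,0,0],0],
])

```text
clock: 7.65
position: [0.6177, 0.0157, 0.0348]
ee_rot: [0.632, -0.632, 0.317, -0.318]
contact_force: [-0.2, -0.3, 4.9]
width: 0.0499
```

arm_command([
  [5,[0.3,-0.2,0],-0.04],
  [5,[0.4,-0.3,0],-0.05],
  [5,[0.4,-0.3,0],-0.05],
  [5,[0.4,-0.3,0],-0.05],
  [5,[0.4,-0.3,0],-0.05],
  [5,[0.4,-0.3,0],-0.05],
  [5,[0.4,-0.3,0],-0.05],
  [5,[0.4,-0.3,0],-0.05],
  [5,[0.4,-0.3,0],-0.04],
  [5,[0,0,0],0],
])

```text
clock: 8.65
position: [0.6529, -0.0104, 0.0348]
ee_rot: [0.55, -0.549, 0.444, -0.445]
contact_force: [0.7, 0.4, 4.4]
width: 0.0497
```

```bash
python3 - <<'E'
from h import *
st=manip.get_state(); print(st["position"],st["ee_rot"],st["contact_force"],st["moment"],st["clock"])
im=manip.get_image("wrist"); cv2.imwrite("pics/w4.png",im["pixels"][:,:,::-1])
im=manip.get_image("scene"); p=im["pixels"][190:350,150:390]
cv2.imwrite("pics/s4.png",cv2.resize(p,None,fx=3.3,fy=3.3,interpolation=cv2.INTER_CUBIC)[:,:,::-1])
im=manip.get_image("top"); p=im["pixels"][105:260,160:360]
cv2.imwrite("pics/t4.png",cv2.resize(p,None,fx=4,fy=4,interpolation=cv2.INTER_CUBIC)[:,:,::-1])
E
```

```text
[ 0.65285046 -0.01042958  0.0348257 ] [ 0.55019481 -0.54945881  0.44389953 -0.44534693] [0.68604428 0.44562146 4.42240097] [ 0.00347551 -0.05954638 -0.01855743] 8.65
```

View pics/w4.png

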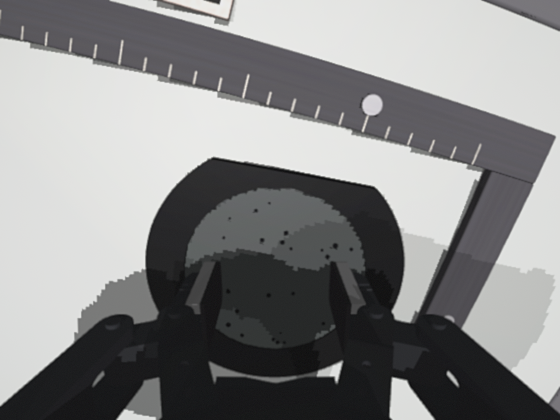

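View pics/s4.png

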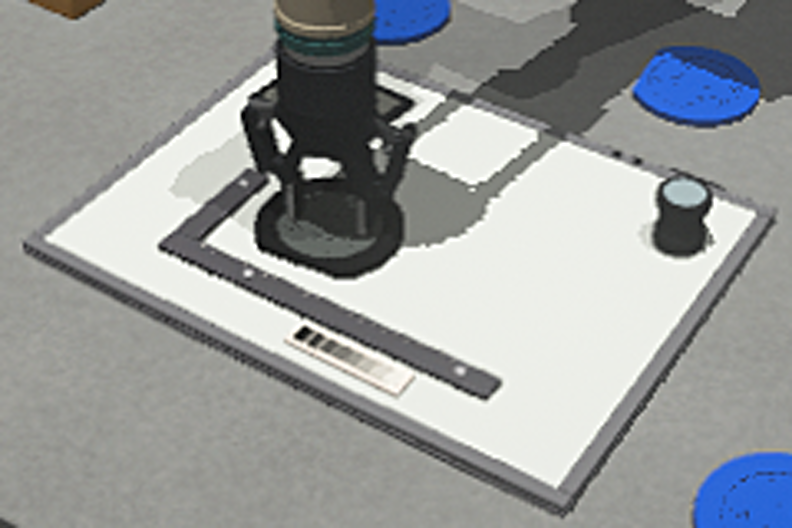

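View pics/t4.png

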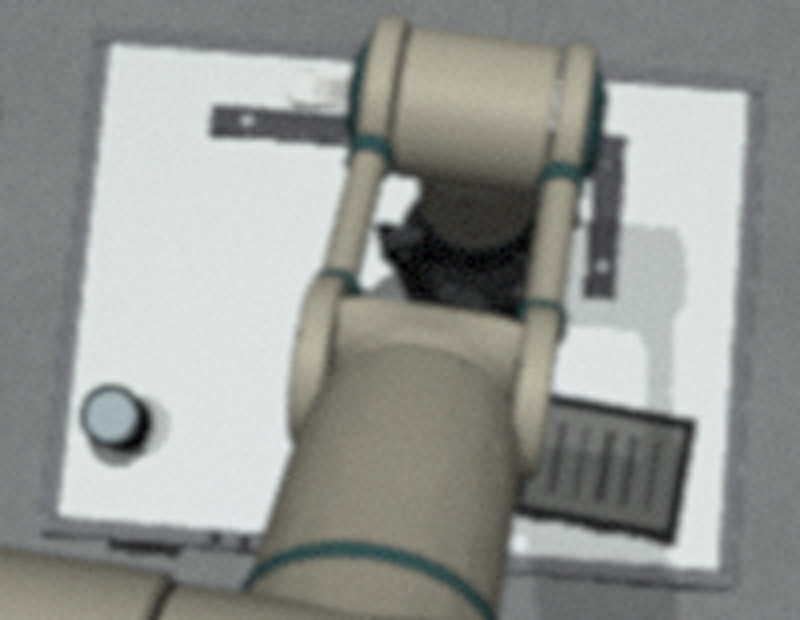

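Wrist view: flat from (214,158) to (375,187). The bar's inner edge runs from (22,38) to (480,165), and the leg's inner edge from (485,170) to (425,315). I measure the gaps.

```bash
cat >> h.py <<'E'
def line(pts): return cv2.fitLine(np.float32(pts),cv2.DIST_HUBER,0,.001,.001)[:,0]
def gaps(flat,bar,leg=None,im=None,zf=.022,zb=.020):
    im=im or manip.get_image("wrist")
    f=line(cast(im,flat,zf)[:,:2]); b=line(cast(im,bar,zb)[:,:2])
    f[:2]*=np.sign(f[1]); b[:2]*=np.sign(b[1])
    n=np.array([b[1],-b[0]])
    e=cast(im,flat,zf)[:,:2]
    print("flat dir deg",np.degrees(np.arctan2(-f[0],f[1])),"bar dir",np.degrees(np.arctan2(-b[0],b[1])))
    print("gap flat->bar mm",((b[2:]-e)@n*1000)[[0,-1]], "ends",e[[0,-1]],"len",np.linalg.norm(e[0]-e[-1]))
    if leg is not None:
        q=cast(im,leg,zb)[:,:2]; l=line(q); l[:2]*=-np.sign(l[0])
        print("leg dir",np.degrees(np.arctan2(-l[1],-l[0])))
        nn=np.array([n[1]*0,0])
        c=(e[0]+e[-1])/2-.048*np.array([f[1],-f[0]])
        m=np.array([-l[1],l[0]]);  m=m*np.sign(m[1])
        print("centre",c,"centre->leg mm",(c-l[2:])@m*1000)
    return
E
python3 - <<'E'
from h import *
im=manip.get_image("wrist"); g=cv2.cvtColor(im["pixels"],cv2.COLOR_RGB2GRAY)
for u in(60,150,230,300,330): print(u,g[0:200,u][::1][ (np.abs(np.arange(200)-(25+u*.29))<30)])
print(g[230,440:500])
print(g[140:200,250],g[140:200,340])
E
```

```text
60 [ 90  89  88  89  90  90  89  90  89  90  90  91  92  92  92  91  91  90
  89  88  89  89  89  90  91  90  88  90  90  89  89  88  85  76  84 118
 123 127 172 223 227 224 225 224 224 225 225 224 225 225 225 225 225 225
 225 225 225 225 225 225]
150 [ 93  93  92  91  91  90  92  93  93  94  94  93  94  93  91  91  89  89
  89  89  90  90  91  92  92  93  92  93  91  90  84  86 123 184 229 233
 231 230 230 230 230 230 230 230 230 230 231 230 230 230 231 230 230 230
 231 230 231 230 231 231]
230 [ 92  92  92  90  91  92  94  94  93  93  93  93  92  93  92  93  92  91
  92  91  93  94  94  95  94  93  93  92  90  81  84 125 137 135 132 135
 179 232 235 233 233 233 233 232 232 232 232 233 233 233 232 232 233 232
 232 233 233 232 233 232]
300 [ 92  92  91  91  92  94  93  94  93  94  93  93  93  93  93  93  92  92
  94  94  95  95  94  95  93  93  93  89  81  82 110 129 131 129 153 212
 231 232 231 231 231 231 231 231 231 231 231 231 231 231 231 231 231 231
 231 231 231 231 231]
330 [ 94  93  92  93  93  94  93  94  93  93  94  93  93  93  93  94  93  93
  93  94  94  96  96  95  93  93
[... 174 characters left out ...]
24 225 225 224 225 227 227 198 135  85
  58  41  38  37  39  38  40  55  75  89  94  94  94  93  93  92  91  90
  91  91  91  91  90  90  89  89  91  91  91  91  90  90  90  92  92  92
  91  92  92  93  93  93]
[232 232 232 232 232 232 232 232 232 232 232 232 232 232 232 232 232 232
 232 232 233 236 234 154  58  18  36  47  50  49  49  49  49  48  47  48
  47  48  46  46  46  45  45  46  45  46  47  46  46  45  51  56  72 100
 106 105 104 103 103 103] [230 230 230 230 230 230 230 230 230 230 230 230 230 230 230 230 230 230
 230 230 230 230 230 229 229 229 229 230 230 230 230 229 229 230 229 229
 230 232 232 192  98  25  24  40  44  44  42  43  42  43  42  41  44  42
  43  41  41  42  43  43]
```

```bash
cat >> h.py <<'E'
def cross(vals,thr,start,step):
    i=start
    while 0<=i+step<len(vals) and not vals[i]<thr: i+=step
    a,b=float(vals[i-step]),float(vals[i]); return (i-step)+step*(a-thr)/(a-b) if a!=b else i
def measure(im,cols_bar,vstart,cols_flat,rows_leg,ustart):
    """vstart(u): row in white gap; bar upward, flat downward; leg rightwards from ustart(v)"""
    g=cv2.GaussianBlur(cv2.cvtColor(im["pixels"],cv2.COLOR_RGB2GRAY),(3,1),0).astype(float)
    bar=[(u,cross(g[:,u],108,int(vstart(u)),-1)) for u in cols_bar]
    flat=[(u,cross(g[:,u],130,int(vstart(u)),1)) for u in cols_flat]
    leg=[(cross(g[v],130,int(ustart(v)),1),v) for v in rows_leg]
    return bar,flat,leg
E
python3 - <<'E'
from h import *
im=manip.get_image("wrist"); print("cam",-im["R"].T@im["t"])
bar,flat,leg=measure(im,range(30,330,3),lambda u:60+u*.29 if u<200 else 145,range(222,372,3),range(190,290,3),lambda v:450 if v<215 else 415)
print(flat[0],flat[-1],bar[0],bar[-1],leg[0],leg[-1])
gaps(flat,bar,leg,im,.014,.014)
flat2=[(214,158),(375,187)]
gaps(flat2,bar,leg,im,.014,.014)
E
```

```text
cam [0.72778188 0.00627913 0.16088951]
(222, 158.16304347826087) (369, 184.3855421686747) (30, 39.92857142857143) (327, 120.11764705882354) (472.72222222222223, 190) (428.275, 289)
flat dir deg 1.797437 bar dir -3.030149
gap flat->bar mm [27.28602427 21.5432405 ] ends [[ 0.70068176  0.02375028]
 [ 0.70294036 -0.04222114]] len 0.06601007025241182
leg dir -3.7324114
centre [ 0.65383468 -0.010741  ] centre->leg mm 75.80942997806181
flat dir deg 1.847591 bar dir -3.030149
gap flat->bar mm [28.11756454 21.95878578] ends [[ 0.70003023  0.02717285]
 [ 0.70236548 -0.04522003]] len 0.07243053565225442
leg dir -3.7324114
centre [ 0.65322281 -0.01057116] centre->leg mm 75.93907722422088
```

Flat length is 72.4 mm, which matches the given 72. What remains is about (+23.6, -17.2) mm and -0.085 rad. I stop about 2.5 mm short and turn on the way.

arm_command([
  [5,[0.2,-0.1,0],-0.02],
  [5,[0.4,-0.3,0],-0.02],
  [5,[0.4,-0.3,0],-0.02],
  [5,[0.4,-0.3,0],-0.015],
  [5,[0.4,-0.3,0],-0.01],
  [5,[0.2,-0.2,0],0],
  [5,[0.1,0,0],0],
  [5,[0,0,0],0],
  [5,[0,0,0],0],
])

```text
clock: 9.8
position: [0.6728, -0.0251, 0.0347]
ee_rot: [0.531, -0.531, 0.467, -0.468]
contact_force: [-0.4, -1.1, 5.1]
width: 0.0503
```

```bash
python3 - <<'E'
from h import *
st=manip.get_state(); print(st["position"],st["ee_rot"],st["contact_force"],st["moment"],st["clock"])
im=manip.get_image("wrist"); cv2.imwrite("pics/w5.png",im["pixels"][:,:,::-1])
E
```

```text
[ 0.67275167 -0.02506129  0.03471904] [ 0.53070359 -0.53066583  0.46705254 -0.46755685] [-0.3647266  -1.10831306  5.07095291] [-0.05124713 -0.01057762  0.00199824] 9.8
```

View pics/w5.png

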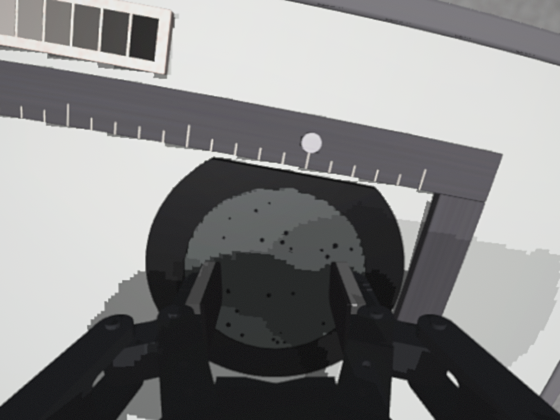

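```bash
python3 - <<'E'
from h import *
im=manip.get_image("wrist"); g=cv2.cvtColor(im["pixels"],cv2.COLOR_RGB2GRAY)
for u in(225,250,270,290,320,350,370): print(u,g[int(150+(u-225)*.18):int(172+(u-225)*.18),u])
for v in(205,215,225,250,262,280,295):print(v,g[v,395:440])
b=[(u,cross(g[:,u].astype(float),108,int(112+.2*u),-1)) for u in range(20,170,3)]
b2=[(u,cross(g[:,u].astype(float),108,192,-1)) for u in range(385,425,3)]
print(b[0],b[-1],b2[0],b2[-1])
leg=[(cross(g[v].astype(float),130,408,1),v) for v in range(205,232,2)]
gaps([(214,158),(375,187)],b+b2,leg,im,.014,.014)
E
```

```text
225 [ 93  90  87 139 225 234 236 234 151  57  16  28  46  49  49  47  49  47
  49  49  48  49]
250 [ 94  93  91  85  98 144 210 236 234 150  56  19  36  49  49  49  49  49
  47  48  49  49]
270 [ 93  94  88  85 150 229 235 236 231 123  20  21  44  47  47  47  46  48
  47  46  48  47]
290 [ 92  92  91  88 144 230 237 230 165 102  48  17  31  44  47  47  47  46
  46  47  46  46]
320 [ 91  92  90  86 101 156 230 236 203 107  27  23  41  46  43  45  43  44
  44  44  44  44]
350 [ 87  87  93 106 153 224 233 233 209 129  52  19  28  40  44  42  41  41
  42  42  43  41]
370 [ 92  92  92  88  94 115 154 227 232 148  57  18  33  42  43  42  42  41
  41  39  40  38]
205 [227 227 227 227 227 227 227 227 227 227 227 227 227 227 227 227 227 227
 227 227 227 227 226 227 227 227 227 227 229 229 206 144 121 124 110  73
  41  35  38  38  45  66  85  93  96]
215 [191 220 227 227 226 227 226 227 226 226 226 227 226 226 227 226 226 226
 226 226 226 227 226 226 226 227 230 221 150 120 122 106  64  37  35  34
  35  50  73  89  95  95  95  94  93]
225 [ 33  28  64 134 187 201 199 198 198 198 198 198 197 19
[... 419 characters left out ...]
 81  81  81  80  80  79  79  77  78  78  79  78
  77  78  77  78  78  79  79  79  77]
280 [33 33 32 32 32 32 33 54 81 79 53 35 34 33 34 44 67 78 80 81 80 80 80 78
 78 78 78 79 78 77 76 78 78 79 80 80 78 78 79 79 79 79 80 79 80]
295 [33 32 35 53 63 47 35 34 34 36 51 70 79 81 81 81 80 79 78 77 78 79 78 78
 78 76 78 77 79 79 80 79 78 79 79 80 80 80 79 80 81 81 80 79 78]
(20, 105.1875) (167, 143.3) (385, 182.46511627906978) (424, 190.78947368421052)
flat dir deg -3.0161133 bar dir -2.938659
gap flat->bar mm [3.11952118 3.2174654 ] ends [[ 0.72360291  0.00793366]
 [ 0.71979355 -0.0643627 ]] len 0.07239664275970566
leg dir -2.9190502
centre [ 0.67376472 -0.02568891] centre->leg mm 62.1056789290403
```

Flat and bar are parallel within 0.1°, with about 3.1 mm to the bar and 2–3 mm to the leg. I lighten the press a little and creep to the bar.

arm_command([
  [5,[0.05,0,-0.0],0],
  [5,[0.05,0,0.02],0],
  [5,[0.05,0,0],0],
  [5,[0.05,0,0],0],
  [5,[0.05,0,0],0],
  [5,[0.05,0,0],0],
  [5,[0,0,0],0],
])

```text
clock: 10.6
position: [0.6754, -0.0248, 0.0347]
ee_rot: [-0.531, 0.531, -0.467, 0.467]
contact_force: [-0.6, 0.3, 4.4]
width: 0.0499
```

arm_command([
  [5,[0.03,0,0],0],
  [5,[0.03,0,0],0],
  [5,[0,0,0],0],
])

```text
clock: 10.9
position: [0.6759, -0.0248, 0.0347]
ee_rot: [-0.531, 0.531, -0.467, 0.467]
contact_force: [-0.6, 0.3, 5.7]
width: 0.0496
```

arm_command([
  [5,[0.03,0,0],0],
  [5,[0,0,0],0],
])

```text
clock: 11.1
position: [0.6759, -0.0248, 0.0347]
ee_rot: [-0.53, 0.531, -0.468, 0.467]
contact_force: [-1.2, 0.4, 6.5]
width: 0.0499
```

```bash
python3 - <<'E'
from h import *
st=manip.get_state(); print(st["position"],st["ee_rot"],st["contact_force"],st["moment"],st["clock"])
im=manip.get_image("wrist"); cv2.imwrite("pics/w6.png",cv2.resize(im["pixels"][120:320,160:460],None,fx=2.6,fy=2.6,interpolation=cv2.INTER_NEAREST)[:,:,::-1])
g=cv2.cvtColor(im["pixels"],cv2.COLOR_RGB2GRAY)
for u in(225,250,270,290,320,350,370): print(u,g[int(150+(u-225)*.18):int(172+(u-225)*.18),u])
E
```

```text
[ 0.67591069 -0.02482138  0.03470344] [-0.53043957  0.5309689  -0.46753494  0.46702995] [-1.24402623  0.36963719  6.46877753] [-0.024508    0.18258959  0.02229523] 11.1
225 [94 93 94 95 96 95 94 93 93 93 82 52 43 49 48 48 48 48 48 48 48 47]
250 [93 93 94 95 95 96 95 94 94 95 92 70 46 46 49 47 48 48 47 48 48 47]
270 [92 94 94 95 96 96 94 93 94 94 86 52 40 46 47 46 47 47 47 47 47 47]
290 [93 93 94 94 95 96 95 94 92 94 94 79 46 41 46 46 46 45 46 45 46 46]
320 [93 94 95 95 96 95 93 92 92 95 88 56 38 43 44 44 44 43 44 44 44 42]
350 [ 93  91  92  92  91  91  94  96 108 125 137 126  87  50  40  42  42  42
  43  42  41  41]
370 [93 94 96 96 95 95 94 92 92 94 91 64 41 40 42 42 40 41 39 40 40 40]
```

View pics/w6.png

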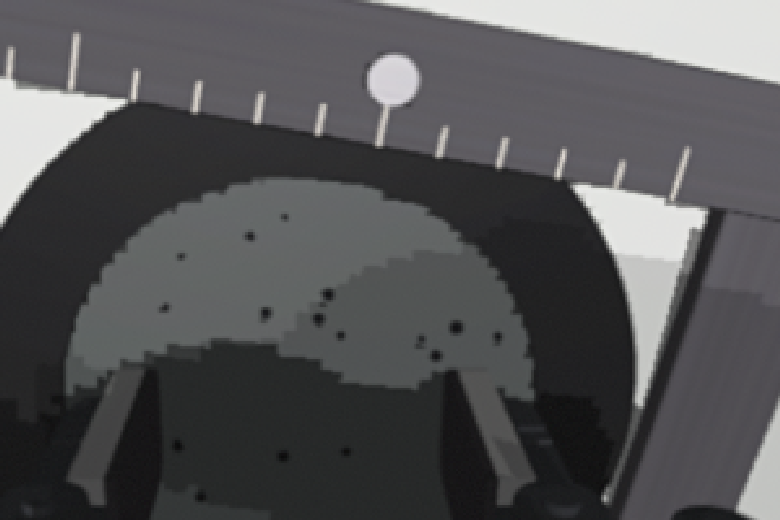

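The flat is flush on the bar along its whole length, and contact is light. Now I creep along the bar to the leg, easing the press a touch.

arm_command([
  [5,[0,-0.05,0.02],0],
  [5,[0,-0.05,0.01],0],
  [5,[0,-0.05,0],0],
  [5,[-0.01,-0.05,0],0],
  [5,[0,0,0],0],
])

```text
clock: 11.65
position: [0.6763, -0.027, 0.0348]
ee_rot: [-0.53, 0.531, -0.468, 0.467]
contact_force: [-1.2, 1.7, 4.8]
width: 0.0504
```

arm_command([
  [5,[0,-0.03,0],0],
  [5,[0,-0.03,0],0],
  [5,[0,0,0],0],
])

```text
clock: 11.95
position: [0.6765, -0.0277, 0.0348]
ee_rot: [-0.53, 0.53, -0.468, 0.468]
contact_force: [-1.5, 0.9, 4.4]
width: 0.0501
```

```bash
cat > look.py <<'E'
from h import *
import sys
st=manip.get_state(); print(st["position"],st["ee_rot"],st["contact_force"],st["moment"],st["clock"])
im=manip.get_image("wrist"); cv2.imwrite(f"pics/{sys.argv[1]}.png",cv2.resize(im["pixels"][120:320,160:460],None,fx=2.6,fy=2.6,interpolation=cv2.INTER_NEAREST)[:,:,::-1])
g=cv2.cvtColor(im["pixels"],cv2.COLOR_RGB2GRAY)
for v in(225,240,250,262,270,280,290):print(v,g[v,390:425])
E
python3 look.py w7
```

```text
[ 0.67645781 -0.02768192  0.03480168] [-0.53038568  0.53046824 -0.46761574  0.46757887] [-1.51729411  0.89280081  4.43176985] [0.16683946 0.23449216 0.03573519] 11.95
225 [ 30  34  34  30  29  61 130 186 201 199 198 197 198 197 198 197 197 196
 197 198 197 198 200 192 144  97  86  84  60  36  34  35  35  42  62]
240 [ 33  35  33  35  34  33  33  33  28  47 106 166 196 199 197 196 197 197
 199 192 147  99  81  62  39  33  34  35  40  58  73  80  81  81  80]
250 [ 33  32  32  32  32  31  33  32  32  31  27  60 127 178 197 200 196 171
 123  83  55  38  34  35  34  44  65  77  80  81  80  80  80  78  78]
262 [ 32  30  31  32  33  32  33  31  32  32  31  27  71 126 122  90  55  37
  35  34  35  44  65  79  80  82  80  80  79  78  77  77  78  79  79]
270 [33 33 33 32 33 31 32 32 32 33 31 31 39 46 39 35 34 34 40 61 76 80 81 81
 80 80 79 77 77 77 78 79 78 77 77]
280 [32 30 34 31 33 34 30 33 32 33 32 33 34 34 35 47 67 79 81 81 80 79 79 78
 78 78 78 79 78 77 78 77 78 78 79]
290 [19 20 18 18 19 20 23 24 30 33 33 40 57 74 80 81 80 80 80 79 78 77 78 79
 78 78 77 76 78 79 78 79 79 79 78]
```

View pics/w7.png

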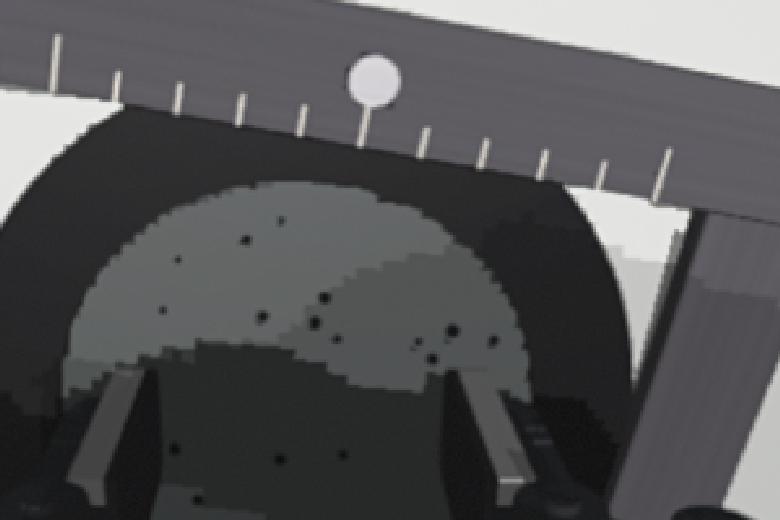

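arm_command([
  [5,[-0.01,-0.04,0],0],
  [5,[0,-0.04,0],0],
  [5,[0,0,0],0],
])

```text
clock: 12.3
position: [0.6764, -0.0285, 0.0348]
ee_rot: [-0.53, 0.53, -0.468, 0.468]
contact_force: [-0.9, -0.2, 4.3]
width: 0.0499
```

arm_command([
  [5,[-0.01,-0.04,0],0],
  [5,[0,-0.04,0],0],
  [5,[0,0,0],0],
])

```text
clock: 12.6
position: [0.6764, -0.0294, 0.0348]
ee_rot: [-0.53, 0.53, -0.467, 0.468]
contact_force: [-0.9, 0.7, 4.3]
width: 0.0502
```

```bash
python3 look.py w8
```

```text
[ 0.67638855 -0.02935785  0.03483378] [-0.53041931  0.53044056 -0.46749695  0.4676909 ] [-0.8804824   0.67727817  4.32002778] [ 0.13164618  0.18790813 -0.02683359] 12.6
225 [ 34  33  33  31  28  61 131 185 202 200 199 198 198 197 198 199 197 198
 199 202 192 141  94  85  73  47  35  34  34  36  51  74  89  91  91]
240 [ 31  33  33  34  33  32  33  31  28  47 106 167 196 199 198 201 192 146
  96  71  49  35  35  34  37  51  71  80  81  81  81  81  80  79  79]
250 [ 34  33  34  34  34  32  34  32  33  31  28  61 130 173 148  97  64  42
  34  34  33  40  59  74  80  80  81  81  80  78  78  78  77  79  79]
262 [32 32 35 31 33 32 32 33 33 33 33 32 32 33 34 35 34 39 60 74 81 81 81 80
 80 78 78 77 77 79 79 78 78 78 78]
270 [32 33 32 31 33 34 33 33 32 30 32 33 32 34 37 52 70 79 81 81 80 80 79 78
 78 79 78 80 78 78 77 78 78 78 79]
280 [30 31 32 31 31 33 32 32 33 32 30 39 60 76 80 81 81 81 79 79 79 78 78 80
 79 78 77 78 78 78 79 79 80 79 78]
290 [20 20 19 21 27 31 32 30 38 60 77 80 81 81 80 79 78 77 78 78 79 78 78 78
 78 78 79 79 79 79 79 78 79 79 80]
```

View pics/w8.png

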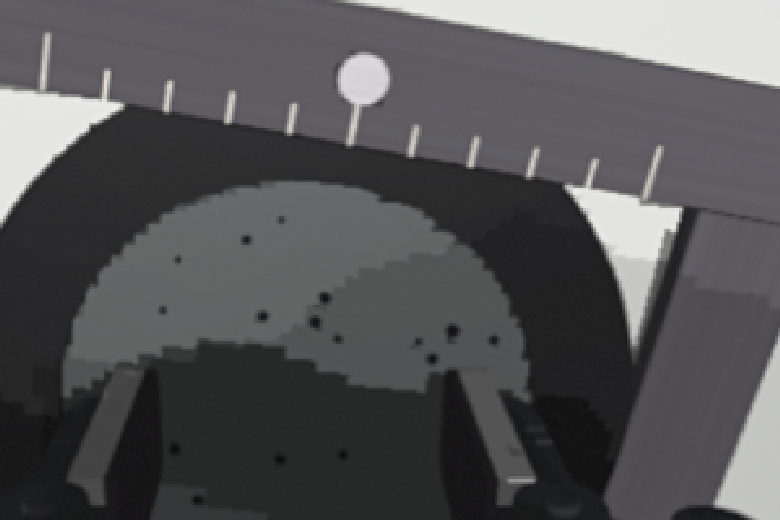

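arm_command([
  [5,[0,-0.04,0],0],
  [5,[0,-0.04,0],0],
  [5,[0,0,0],0],
])

```text
clock: 12.95
position: [0.6765, -0.03, 0.0349]
ee_rot: [0.531, -0.53, 0.467, -0.468]
contact_force: [-0.8, 1.3, 4.1]
width: 0.0496
```

arm_command([
  [5,[-0.01,-0.04,0],0],
  [5,[0,-0.04,0],0],
  [5,[0,0,0],0],
])

```text
clock: 13.25
position: [0.6765, -0.0309, 0.0349]
ee_rot: [0.531, -0.53, 0.467, -0.468]
contact_force: [0.0, 0.6, 4.9]
width: 0.0499
```

```bash
python3 look.py w9
```

```text
[ 0.67647891 -0.03091553  0.03487265] [ 0.53052272 -0.53033311  0.46741443 -0.46777793] [1.43844980e-03 6.39660392e-01 4.93141187e+00] [ 0.20789552 -0.08293631 -0.03912829] 13.25
225 [ 31  30  60 128 184 200 200 199 198 198 198 198 197 198 198 200 195 157
 107  86  82  64  43  34  34  34  42  64  79  85  91  91  91  90  89]
240 [ 34  31  33  31  31  29  48 105 166 196 200 200 195 160 110  83  67  43
  34  34  34  41  62  75  81  82  81  81  80  79  78  78  78  79  79]
250 [ 32  33  32  34  33  33  30  28  71 145 183 155  99  60  39  34  34  35
  48  66  78  81  82  81  80  79  79  78  78  78  79  79  78  77  78]
262 [32 32 32 33 32 32 33 31 32 32 33 34 35 36 46 66 78 81 81 81 81 80 79 78
 77 78 79 79 79 77 77 77 77 79 79]
270 [33 32 34 32 32 33 31 33 33 32 34 41 62 74 80 81 81 81 80 79 77 78 78 79
 79 78 77 78 78 77 78 79 79 78 78]
280 [30 33 33 33 32 32 31 33 44 66 76 80 81 81 81 80 78 78 78 79 79 78 78 79
 79 77 78 79 79 79 78 78 79 80 80]
290 [19 19 21 17 20 35 61 77 81 81 81 80 78 78 77 78 78 80 79 77 77 78 79 80
 80 79 79 78 79 79 81 81 79 80 80]
```

View pics/w9.png

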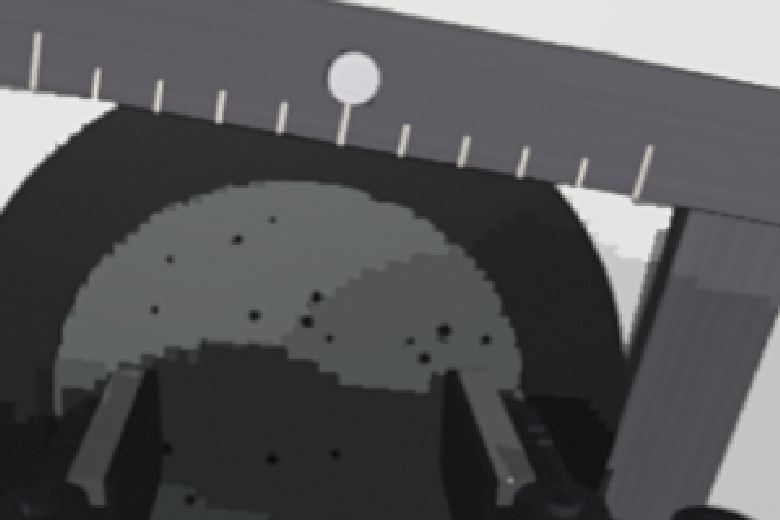

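The plate's specks shifted left relative to the fingers by about 1.5 mm while it kept pace with the guide. So it is stopped by the leg and the fingers are slipping lightly. I lift straight up, back off and check.

arm_command([
  [5,[0,0,0.03],0],
  [5,[0,0,0.04],0],
  [5,[0,0,0.1],0],
  [5,[0,0,0.3],0],
  [5,[0,0,1],0],
  [5,[0,0,3],0],
  [5,[0,0,3.5],0],
  [5,[0,0,3.5],0],
  [5,[0,0,0],0],
  [5,[0,0,0],0],
])

```text
clock: 14.3
position: [0.6766, -0.031, 0.1512]
ee_rot: [0.531, -0.53, 0.467, -0.468]
contact_force: [0.1, -0.2, -0.3]
width: 0.05
```

```bash
python3 - <<'E'
from h import *
st=manip.get_state(); print(st["position"],st["contact_force"],st["clock"])
im=manip.get_image("wrist"); cv2.imwrite("pics/w10.png",im["pixels"][:,:,::-1])
cv2.imwrite("pics/w10c.png",cv2.resize(im["pixels"][100:280,190:420],None,fx=3.3,fy=3.3,interpolation=cv2.INTER_CUBIC)[:,:,::-1])
E
```

```text
[ 0.67663177 -0.03099592  0.15121361] [ 0.08690236 -0.2249581  -0.3378211 ] 14.3
```

View pics/w10.png

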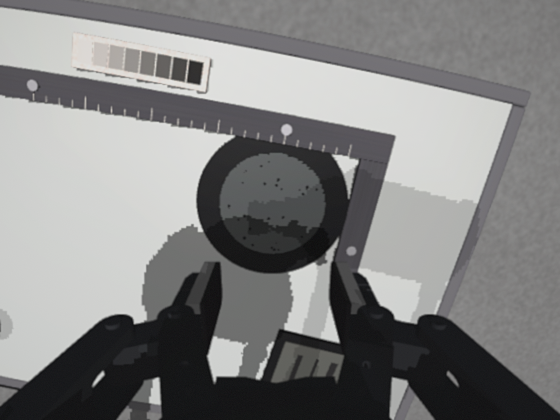

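View pics/w10c.png

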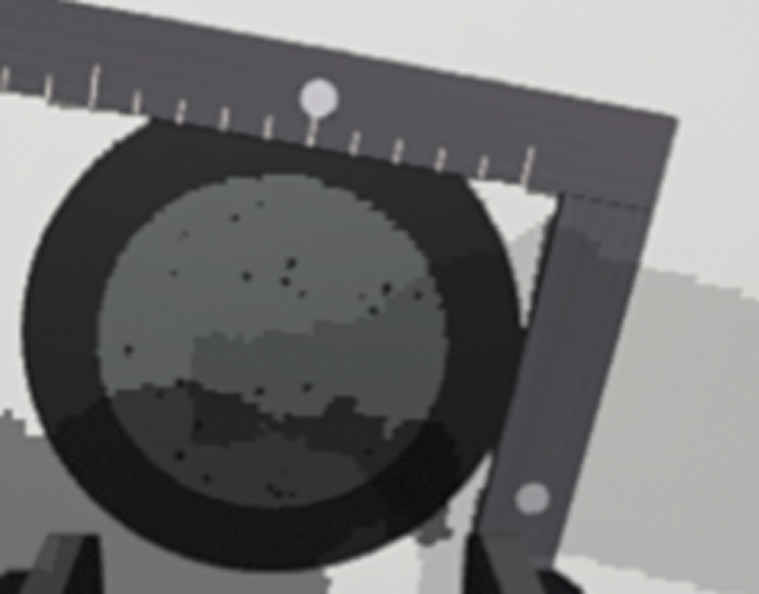

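Wrist view: the flat lies on the bar from (238,137) to (330,155), and the round edge meets the leg near (350,205). I shift so the camera looks straight down the gaps and measure them.

arm_command([
  [5,[-2,-1,0],0],
  [5,[-3,-1.5,-0.5],0],
  [5,[-2,-1,-0.5],0],
  [5,[0,0,0],0],
  [5,[0,0,0],0],
  [5,[0,0,0],0],
])

```text
clock: 14.95
position: [0.6071, -0.0656, 0.1391]
ee_rot: [0.531, -0.53, 0.468, -0.468]
contact_force: [-0.4, 0.4, -0.5]
width: 0.0499
```

```bash
python3 - <<'E'
from h import *
im=manip.get_image("wrist"); cv2.imwrite("pics/w11.png",im["pixels"][:,:,::-1]); print("cam",-im["R"].T@im["t"])
E
```

```text
cam [ 0.68395787 -0.05589373  0.2652147 ]
```

View pics/w11.png

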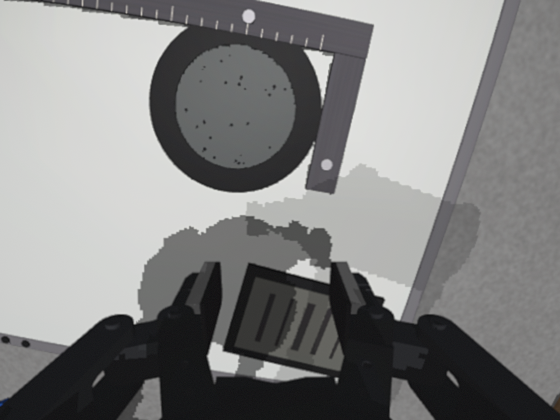

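```bash
python3 - <<'E'
from h import *
im=manip.get_image("wrist"); p=im["pixels"]; g=cv2.cvtColor(p,cv2.COLOR_RGB2GRAY).astype(float)
cv2.imwrite("pics/w11c.png",cv2.resize(p[10:200,140:370],None,fx=3.3,fy=3.3,interpolation=cv2.INTER_CUBIC)[:,:,::-1])
# plate arc on white, radial scan
c=np.array([236,108.]); A=[]
for a in np.radians(np.arange(40,205,2)):
    d=np.array([np.cos(a),np.sin(a)]); r=np.arange(110,60,-.5)
    x=(c+r[:,None]*d).astype(np.float32); v=cv2.remap(g.astype(np.float32),x[:,0].copy(),x[:,1].copy(),cv2.INTER_LINEAR).ravel()
    i=np.argmax(v<130); t=(v[i-1]-130)/(v[i-1]-v[i]); A.append(c+(r[i-1]-.5*t)*d)
P=cast(im,A,.022)[:,:2]
M=np.c_[2*P,np.ones(len(P))]
for _ in range(5):
    x=np.linalg.lstsq(M,(P**2).sum(1),rcond=None)[0]; cc=x[:2]; r=np.sqrt(x[2]+cc@cc); k=np.abs(np.linalg.norm(P-cc,axis=1)-r)<.001; P=P[k]; M=M[k]
print("centre",cc,"r",r,len(P))
# fixed r=60
from scipy.optimize import least_squares
cc=least_squares(lambda q:np.linalg.norm(P-q,axis=1)-.060,cc).x; print("centre r60",cc)
bar=[(u,cross(g[:,u],108,int(u*.17+22),-1)) for u in range(40,178,3)]
bar=bar+[(u,cross(g[:,u],108,54,-1)) for u in range(316,326,3)]
leg=[(cross(g[v],70 if 0 else 130,u0,1),v) for v,u0 in [(q,322) for q in range(58,72,2)]+[(q,300) for q in range(155,182,2)]]
print(bar[0],bar[45],bar[-1],leg[0],leg[-1])
b=line(cast(im,bar,.014)[:,:2]); l=line(cast(im,leg,.014)[:,:2]); b[:2]*=np.sign(b[1]); l[:2]*=-np.sign(l[0])
n=np.array([b[1],-b[0]]); m=np.array([-l[1],l[0]]); m*=np.sign(m[1])
print("bar ang",np.degrees(np.arctan2(-b[0],b[1])),"leg ang",np.degrees(np.arctan2(-l[1],-l[0])))
print("centre->bar",(b[2:]-cc)@n*1e3,"centre->leg",(cc-l[2:])@m*1e3)
for v in range(84,140,5): print(v,g[v,312:336].astype(int))
for u in range(196,310,12):print(u,g[int(20+(u-180)*.16):int(20+(u-180)*.16)+22,u].astype(int))
E
```

```text
centre [ 0.67716755 -0.02908886] r 0.05986858873788055 40
centre r60 [ 0.67727433 -0.02918213]
(40, 1.7066666666666666) (175, -7.0) (325, 52.96551724137931) (332.61176470588236, 58) (305.746835443038, 181)
bar ang -3.001367 leg ang -3.1370256
centre->bar 47.82197117824197 centre->leg 59.374115718393924
84 [ 52  53  51  51  50  46  92 175 224 227 226 225 227 226 156  78  65  87
  92  92  91  89  89  90]
89 [ 53  53  53  52  52  51  45  81 148 193 222 228 225 163  84  70  88  93
  92  91  89  89  89  89]
94 [ 51  52  52  51  51  51  48  45 112 206 231 227 173  97  72  87  92  93
  90  89  89  90  89  87]
99 [ 51  51  50  50  50  50  49  46  63 123 177 176 117  78  86  92  92  90
  88  88  90  89  88  86]
104 [ 51  50  50  50  51  51  50  46  65 118 149 113  83  88  92  91  90  89
  88  89  89  89  87  88]
109 [49 49 49 50 49 49 49 48 52 58 59 78 90 91 91 90 88 87 90 88 88 88 88 89]
114 [50 48 51 49 50 49 49 49 47 56 80 90 92 91 90 88 88 89 88 87 87 88 88 90]
119 [49 48 49 50 50 48 48 48 58 80 91 91 90 90 88 88 88 88 88 87 88 90 89 88]
124 [47 48 47 48 48 46 48 60 79 91 91 91 89 87 87 8
[... 418 characters left out ...]
 85  75  57  52  54  55  55  54  55  55  54  54  54  55  53  53
  50  57  86 110]
232 [158 149 134 111  75  55  54  56  55  55  56  55  55  54  55  55  65  91
 110 113 112 112]
244 [ 85  83  84  83  68  55  53  55  55  56  55  56  56  53  60  89 112 114
 113 112 112 113]
256 [ 89  87  88  85  73  56  53  55  56  55  55  55  56  56  54  55  51  60
  98 113 114 114]
268 [90 88 86 87 79 60 54 56 56 56 55 56 56 56 55 56 56 56 56 55 55 64]
280 [89 88 87 88 83 69 57 54 55 56 55 55 55 56 55 55 56 56 55 55 56 56]
292 [149 145 142 135 122 113  94  63  52  54  55  55  55  55  55  55  55  55
  56  55  56  56]
304 [ 88  88  86  87  92 104 107  82  57  70 114 175 168 128  85  56  50  53
  55  55  53  54]
```

View pics/w11c.png

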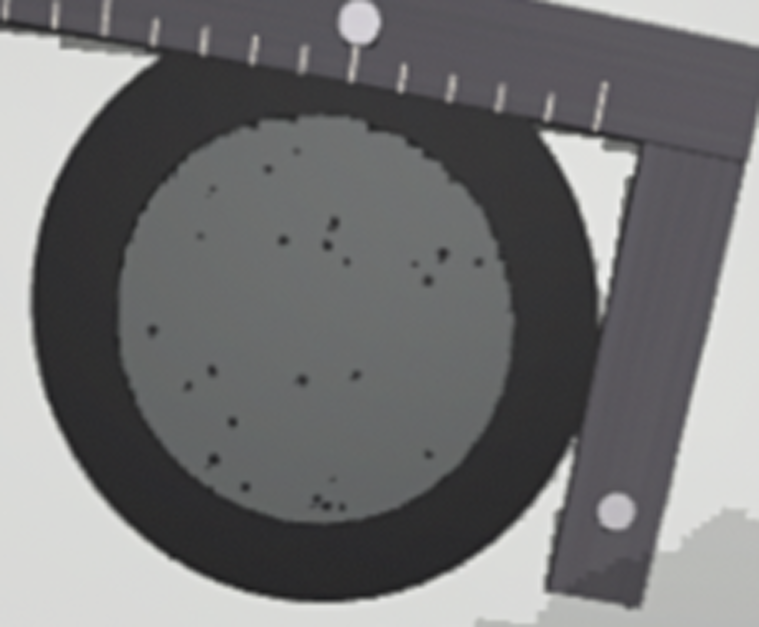

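```bash
python3 - <<'E'
from h import *
im=manip.get_image("wrist"); g=cv2.cvtColor(im["pixels"],cv2.COLOR_RGB2GRAY).astype(float)
F=[]
for u in range(196,300,2):
    v0=int(20+(u-180)*.17)+10
    col=g[:,u]; v=v0
    while col[v]<71: v-=1
    F.append((u,v+(col[v]-71)/(col[v]-col[v+1])))
F=np.array(F); k=np.polyfit(F[:,0],F[:,1],1); res=F[:,1]-np.polyval(k,F[:,0]); F=F[np.abs(res)<.5]
bar=[(u,cross(g[:,u],108,int(u*.17+22),-1)) for u in range(40,150,3)]+[(u,cross(g[:,u],108,54,-1)) for u in range(316,326,3)]
f=line(cast(im,F,.022)[:,:2]);b=line(cast(im,bar,.014)[:,:2])
for q in(f,b): q[:2]*=np.sign(q[1]); print(np.degrees(np.arctan2(-q[0],q[1])))
n=np.array([b[1],-b[0]]); X=cast(im,F,.022)[:,:2]; print(len(F),((b[2:]-X)@n*1e3)[[0,len(F)//2,-1]], res.std())
for nme in("scene",):
    im=manip.get_image(nme); cv2.imwrite("pics/s11.png",cv2.resize(im["pixels"][190:350,150:390],None,fx=3.3,fy=3.3,interpolation=cv2.INTER_CUBIC)[:,:,::-1])
E
```

```text
-3.2690217
-3.0117285
43 [-0.44383827 -0.33603714 -0.12728635] 0.4359891426626479
```

View pics/s11.png

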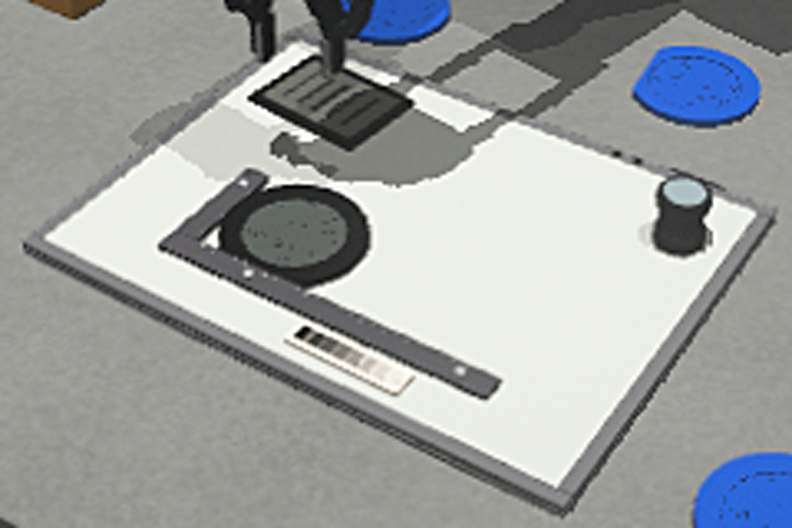

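Everything checks out: nothing else has moved, and the robot is clear. Handing in.

```bash
python3 -c "
from rig import manip
print(manip.get_state()['clock'],manip.get_state()['contact_force']); print(manip.sign_off())"
```

```text
15.15 [-0.42772069 -0.2287086  -0.04154944]
the job is handed in; nothing more can be done
None
```

The plate now lies against the guide, with its flat along the long bar and its round edge on the short leg. I handed the job in at about 15 s of the 72 s allowed.

**What I did:** I pressed two fingertips lightly on the dark plate's top, at about 4–5 N and never reading above 6.5 N. I slid it about 14 cm and turned it about 73°. Then I crept it onto the bar and along to the leg at 3–5 mm/s, until the fingers slipped lightly, and lifted straight off.

**Last checks:**

| Check | Measured | Wanted |
|---|---|---|
| Plate centre to bar | 47.8 mm | 48 mm |
| Plate centre to leg | 59.4 mm | 60 mm |
| Flat against bar, angle | 0.26° apart | parallel |

- **Accuracy:** The centre-to-leg figure is 0.6 mm short of contact, which the plate cannot be, so I put it down to camera error. The 0.26° would open about 0.3 mm at one end, also near the picture's resolution. No light gap shows along the flat or at the leg contact.
- **Disagreement:** The top camera and hand-picked wrist-camera points placed the plate's home about 6 mm apart in x. I therefore relied on close wrist-camera gap measurements for the final approach.
- **Other objects:** In the last scene view the pad's other items look unmoved. I checked them by eye only and took no measurements. The dish, the brush and most of the table fell outside that crop, but the arm did not work near them.

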